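Loaded seam stick to its rocking rest, heavy end at the toe board

TASK

The boxwood seam stick has a lead slug hidden in one end, and its two ends look alike: lift it clear of the worktop to feel which end is heavy, then lay it lengthwise in both saddles of the rocking rest with the heavy end towards the tall toe board. Lower it until the rest carries it before you let go, so that the rest dips at the toe board and stays dipped; the rest must not be dipped the other way at any time. Leave the other things on the bench where they are.

Things in the scene. Friction and masses are not known exactly. Their poses are not given: they have to be found in the camera images.
- stick_mid (a point): Centre of the seam stick, half-way up: a pale boxwood bar 170 mm long, 36 mm wide and high, a copper band 66 mm either side of the centre. Lies on the worktop, centre 18 mm up; x along the bar, z up. A hidden slug of 0.3 to 0.4 kg is lodged 50 mm from the centre towards +x or -x, differing from start to start; the wood weighs 0.12 to 0.2 kg. Held firmly at its centre, the heavy end loads the wrist with about 0.15 to 0.2 N m.
- rest_mid (a point): On the dark wooden rocking rest: the point where the stick's centre belongs, 18 mm above the saddle floors, 86 mm above the worktop when level. x runs along the rest towards the toe board, z up. Two U-shaped saddles at x = -60 and +60 mm, each 18 mm long, 48 mm wide inside, walls 14 mm high; between them only a spine 18 mm wide, 4 mm below the saddle floors, which open fingers can straddle.
- rest_foot: Foot of the rocking rest, fixed to the worktop: a dark board 130 by 75 by 10 mm, origin at the centre of its underside, x as in rest_mid, anywhere on the working area and in any direction. Two steel cheeks, together 32 mm wide, rise to 56 mm and carry the rest's cross pin.
- rest_toe (a point): Middle of the inner face of the toe board, 96 mm from rest_mid along its x and at the same height: an upright board 58 mm wide, rising 42 mm above the saddle floors, found at one end of the rest only (the other end has just a low block under the spine). A stick lying centred leaves 11 mm to it.
- rocker (a joint): Tilt of the rest on its cross pin, which lies 36 mm below rest_mid: 0 is level (where a weak spring of 0.25 N m/rad holds it when empty), positive dips the toe board, negative dips the other end; stops at +0.2 and -0.2 rad. The loaded stick's heavy end takes it to the stop.
- ball_c (a point): Centre of the lacquered red ball, 72 mm in diameter, on a small wooden ring; a bystander.
- ball_seat: Dark wooden ring under the red ball, 60 mm outside, 40 mm inside, 12 mm high, origin at the centre of its underside; a bystander.
- core_c (a point): Centre of the ochre cork core, 50 mm wide and 46 mm high; a bystander.
- dish: Tin wax dish, 90 mm wide and 24 mm high, origin at the centre of its underside; a bystander.
- roller: Steel seam roller, about 180 mm long, up to 32 mm high, with a wooden handle towards its -x and a bearing wheel towards +x, origin on its underside; a bystander.

How it is judged:
By the outcome, as a careful person would: the job done as asked, in the order asked, and still so for the second after the job is handed in, with the robot touching nothing.
It also fails if it takes over 45 s, if anything falls off the work surface, if the arm or the gripper's body presses on something with over 40 N, if the wrist force passes 120 N, or if a joint passes its speed limit or range.

ROBOT

A 6-joint arm with a two-finger parallel gripper is mounted at the origin on the work surface. World frame = base frame: x ahead of the robot, y to its left, z up, the work surface at z = 0. Lengths are in mm, angles in rad, forces in N, time in s.
With the tool pointing down it reaches from about 300 to 775 mm from the base axis. Payload 14.6 kg.
Tool frame: the origin (TCP) lies at the very end of the fingers, on their centre line; the grasp point (between the pads) lies 19 mm behind it; z points along the fingers, y is the line along which they close (so a half turn about z gives the same grasp; the last joint's range is limited). The gripper opens to 94 mm and grips with 3 to 60 N. Pads are 16 mm wide; open, the fingers measure 119 mm over their backs; the gripper's body (75 mm by 177 mm) begins 78 mm behind the grasp point.
Start: joints at [-1.242, 0.3, 1.521, -0, 1.321, -0.067], TCP at [212.043, -507.471, 205.446] pointing down, gripper open.
Joint ranges: [-3.03, 3.03], [-0.79, 2.21], [0.23, 2.52], [-1.04, 4.18], [0, 3.07], [-2.55, 2.55]. Speed limits (rad/s): [2.22, 2.22, 2.57, 3.14, 3.14, 3.14].

INTERFACE

Orientations are given as [roll, pitch, yaw] about the fixed x, y, z axes, in that order (R = Rz(yaw) Ry(pitch) Rx(roll)).
In Python, from cell import manip gives the robot as it stands.
- The arm moves only by the tool servo_tool, never from a script. Its argument "motion" is a list that holds one entry, the list of rows, each a list of 7 numbers: the shift along the world's x, y, z as a fraction of full scale, then the turn, a rotation vector about the world's x, y, z as a fraction of full scale, then the closure, from 0 (fully open) to 1 (shut). In form: [[[x, y, z, rx, ry, rz, gripper], ...]]. A call has 1 to 10 rows; each row is the pose to reach, as a shift and turn from the pose commanded when the call began, turning the shorter way round; what a row does not reach only later rows make up. Full scale, the value 1, is 0.5 m for a shift and pi rad for a turn. A row lasts 1/10 s, in which the tool goes at most 50 mm and 8.59 degrees, less where a joint would pass 70% of its speed; a pose out of reach is approached as far as the arm can. A call with a number of a shift or a turn outside -1 to 1 is refused whole. A call with a gripper value outside its range is refused whole. The fingers move at their own pace and stop on an object; "newtons" is the grip in N (left out, the last holds). Time passes only in rows, so rows that repeat a pose let the fingers close. It gives the time, the measured TCP pose, the force, the opening and the grip force at its end, in the units of the state.
- manip.read_state(): the state, without advancing time (a new reading comes with each control period).
- manip.camera(name): name is "side" or "top" or "wrist"; returns a dict with "frame" (384x512x3 uint8, red, green, blue), "range_z" (384x512 float32, mm along the optical axis (not along the pixel's ray), 0 where there is no reading), "vfov" (degrees; the focal length in pixels is half the picture's height over the tangent of half this angle, whatever the lens; pixels are square), "cx", "cy" (the principal point, pixels), "cam_to_world" (4x4, takes a point from camera to world coordinates). Camera axes: x right, y down, z forward; pixel columns grow to the right and rows downward; lengths in mm; the calibration is good to about 2 mm. A picture is of the moment at which its call begins.
- manip.sign_off(): hands the job in; it is judged then, once.
The state is a dict: "clock": time; "joints": joint angles; "qd": joint speeds; "effort": joint torques, N m; "eef_pos": TCP position; "eef_rot": TCP orientation; "wrist_force": force on the tool from outside, world axes, zero at the start; "moment": the same for the moment, N m; "finger_gap": finger opening in mm; "finger_force": force on a finger pad.
Only numpy, scipy, OpenCV 4.12 (cv2) and the standard library are available. Lean on these libraries where they do the work, as an engineer would, in place of code of your own. Each camera call takes 0.05 s, during which the arm holds its last target. There are 200 camera calls.

## Working session

There is one attempt and no reset: what is moved stays moved. The work goes in short steps, Python scripts to look and compute and a tool call to move; the robot and the scene stay as the last step left them, time stands still between calls to the robot, and variables do not carry over. Pictures are saved under pics/ and viewed, at most 10 in all, crops included, and the job is handed in when it is done.

Besides the shell and the picture viewer there is one more tool, called after "Request:" by a JSON object that holds its "fn" and its "kwargs". servo_tool: Moves the arm, as the interface text tells. Its arguments: {"type":"object","properties":{"motion":{"type":"array"},"newtons":{"type":"number"}},"required":["motion"]}

```bash
mkdir -p pics; cat > h.py <<'E'
import numpy as np, cv2
from cell import manip
def cam(n):
    c=manip.camera(n); H=c["frame"].shape[0]; c["f"]=H/2/np.tan(np.radians(c["vfov"])/2); return c
def ray(c,u,v):
    T=np.array(c["cam_to_world"]); d=T[:3,:3]@np.array([(u-c["cx"])/c["f"],(v-c["cy"])/c["f"],1]); return T[:3,3],d
def onplane(c,u,v,z):
    o,d=ray(c,u,v); return o+d*(z-o[2])/d[2]
def cloud(c):
    T=np.array(c["cam_to_world"]); z=c["range_z"]; v,u=np.indices(z.shape)
    p=np.stack([(u-c["cx"])/c["f"]*z,(v-c["cy"])/c["f"]*z,z],-1)
    return p@T[:3,:3].T+T[:3,3]
def save(c,n): cv2.imwrite("pics/"+n,cv2.cvtColor(c["frame"],cv2.COLOR_RGB2BGR))
E
python3 - <<'E'
from h import *
for n in("top","side"):
    c=cam(n); save(c,n+"1.png"); np.savez("/tmp/%s.npz"%n,**c); print(n,c["vfov"],np.round(c["cam_to_world"],2).tolist(),(c["range_z"]>0).mean())
s=manip.read_state(); print(s)
E
```

```text
top 46.48770076680186 [[0.03, -0.99, 0.11, 472.95], [-1.0, -0.03, -0.01, -1.95], [0.01, -0.11, -0.99, 1118.15], [0.0, 0.0, 0.0, 1.0]] 0.9960835774739584
side 46.58209779779452 [[-0.99, -0.07, 0.15, 438.11], [-0.17, 0.5, -0.85, 739.31], [-0.02, -0.86, -0.51, 499.44], [0.0, 0.0, 0.0, 1.0]] 0.9962615966796875
{'clock': 0.1, 'joints': array([-1.24158748e+00,  3.00388150e-01,  1.52149711e+00, -1.96788982e-05,
        1.32069839e+00, -6.66132556e-02]), 'qd': array([ 0.00034068, -0.00180467,  0.00019612,  0.00109811, -0.00029578,
        0.00082227]), 'effort': array([ 1.15002887e-03, -5.32647693e+01, -3.53285801e+01,  7.09827337e-02,
        2.34903902e-02, -7.09824076e-05]), 'eef_pos': array([ 211.97420085, -507.26514019,  204.96735006]), 'eef_rot': array([-3.14060258e+00, -4.69457958e-05,  3.95826958e-01]), 'wrist_force': array([-1.25324688,  0.1860812 , -0.83796231]), 'moment': array([ 0.00216412,  0.03455215, -0.01883049]), 'finger_force': 0.0, 'finger_gap': 93.93573145237968}
```

View pics/top1.png

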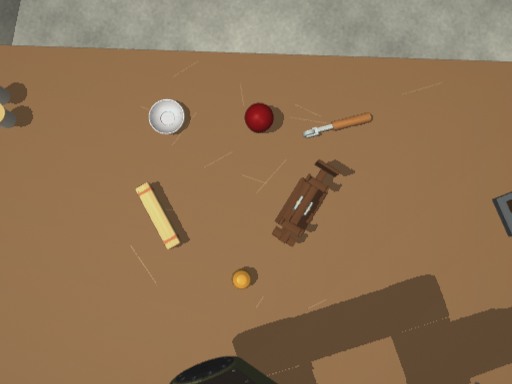

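View pics/side1.png

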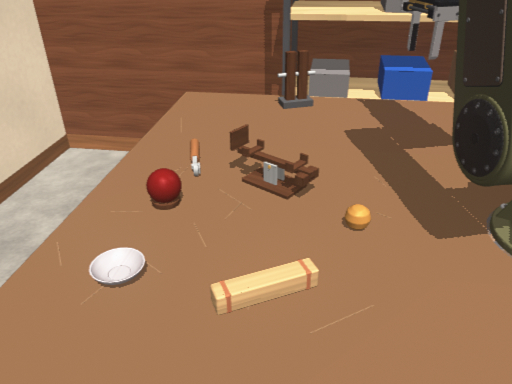

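The top view shows the stick at (158,216), the rest around (305,205) with its toe board at (327,168), the ball at (259,118), the dish at (167,117), the roller at (340,124) and the core at (242,280). The side view shows the stick at (266,285), and the rest at (278,165) with its toe board at (240,137).

```bash
python3 - <<'E'
from h import *
def ld(n): d=np.load("/tmp/%s.npz"%n); return {k:d[k] for k in d}
t,s=ld("top"),ld("side")
for n,c,roi in(("top",t,(120,170,200,260)),("side",s,(200,250,330,315))):
    P=cloud(c); hsv=cv2.cvtColor(c["frame"],cv2.COLOR_RGB2HSV).astype(int)
    x0,y0,x1,y1=roi; m=np.zeros(P.shape[:2],bool); m[y0:y1,x0:x1]=True
    stick=m&(P[...,2]>10)
    top=stick&(P[...,2]>30)
    q=P[top]; r=cv2.minAreaRect(q[:,:2].astype(np.float32)); print(n,"stick z",np.percentile(q[:,2],[5,50,95]).round(1),r)
    # colour-mask + ray
    y=m&(hsv[...,2]>150)&(hsv[...,1]<190); cs,_=cv2.findContours(y.astype(np.uint8),0,2); k=max(cs,key=cv2.contourArea)
    R=cv2.minAreaRect(k); print(" px",R); b=cv2.boxPoints(R); print([onplane(c,u,v,36)[:2].round(1).tolist() for u,v in b])
c=t; P=cloud(t); 
m=np.zeros(P.shape[:2],bool); m[155:250,265:350]=True
for lo,hi in((5,15),(45,60),(60,66),(66,72),(72,84),(84,100),(100,120)):
    q=P[m&(P[...,2]>lo)&(P[...,2]<=hi)]
    if len(q): print("rest",lo,hi,len(q),cv2.minAreaRect(q[:,:2].astype(np.float32)),q.mean(0).round(1))
P=cloud(s); m=np.zeros(P.shape[:2],bool); m[115:200,220:325]=True
for lo,hi in((5,15),(45,60),(60,66),(66,72),(72,84),(84,100),(100,120)):
    q=P[m&(P[...,2]>lo)&(P[...,2]<=hi)]
    if len(q): print("rest side",lo,hi,len(q),cv2.minAreaRect(q[:,:2].astype(np.float32)),q.mean(0).round(1))
E
```

```text
top stick z [31.7 35.5 39.4] ((487.67626953125, 157.6837921142578), (298.61865234375, 116.7224349975586), 63.38097381591797)
 px ((159.5, 214.5), (89.0, 79.0), 90.0)
[[624.2, 315.0], [630.2, 122.8], [415.6, 113.6], [410.2, 301.5]]
side stick z [31.9 37.4 38.9] ((517.710693359375, 451.9864501953125), (574.5859375, 159.44444274902344), 89.97639465332031)
 px ((264.5, 282.0), (64.0, 129.0), 90.0)
[[635.6, 170.2], [422.4, 138.3], [418.6, 282.5], [596.3, 309.9]]
rest 5 15 925 ((553.532470703125, -145.4282684326172), (213.52685546875, 194.3657684326172), 5.793086051940918) [ 557.  -131.1    9.7]
rest 45 60 174 ((541.0618286132812, -134.5433807373047), (58.332088470458984, 188.03695678710938), 53.16712188720703) [ 517.9 -109.6   56.5]
rest 60 66 585 ((550.9451904296875, -128.1350555419922), (57.8609504699707, 196.52565002441406), 60.801307678222656) [ 539.2 -123.2   63.4]
rest 66 72 335 ((553.6090087890625, -128.457763671875), (55.90874099731445, 197.98263549804688), 59.01115798950195) [ 552.2 -130.5   68.3]
rest 72 84 111 ((563.3383178710938, -137.03048706054688), (58.26927947998047, 165.7
[... 648 characters left out ...]
549.0821533203125, -129.5045928955078), (61.77516174316406, 198.18255615234375), 59.62165069580078) [ 526.2 -110.3   63.6]
rest side 66 72 376 ((551.0537719726562, -128.30093383789062), (62.180145263671875, 201.55526733398438), 58.91378402709961) [ 551.8 -130.2   68.7]
rest side 72 84 257 ((565.66943359375, -138.81912231445312), (62.66607666015625, 176.0205078125), 59.4726448059082) [ 577.5 -141.9   78.3]
rest side 84 100 152 ((564.95703125, -137.49192810058594), (59.694393157958984, 173.57461547851562), 60.17034149169922) [ 619.5 -165.7   90.7]
rest side 100 120 124 ((636.6905517578125, -177.83538818359375), (59.819671630859375, 9.454387664794922), 59.475685119628906) [ 636.  -176.   107.6]
```

```bash
python3 - <<'E'
from h import *
def ld(n): d=np.load("/tmp/%s.npz"%n); return {k:d[k] for k in d}
t,s=ld("top"),ld("side")
for n,c,roi in(("top",t,(120,170,200,260)),("side",s,(200,250,330,315))):
    P=cloud(c); hsv=cv2.cvtColor(c["frame"],cv2.COLOR_RGB2HSV).astype(int)
    x0,y0,x1,y1=roi; m=np.zeros(P.shape[:2],bool); m[y0:y1,x0:x1]=True
    print(n,hsv[216,158] if n=="top" else hsv[280,266],hsv[y0+3,x0+3])
    y=m&(hsv[...,2]>165); y=cv2.morphologyEx(y.astype(np.uint8),cv2.MORPH_OPEN,np.ones((3,3)))
    y=cv2.morphologyEx(y,cv2.MORPH_CLOSE,np.ones((9,9)))
    cs,_=cv2.findContours(y,0,2); k=max(cs,key=cv2.contourArea)
    R=cv2.minAreaRect(k); print(" px",R)
    w=np.array([onplane(c,u,v,36)[:2] for u,v in k[:,0]],np.float32); print(" world z36",cv2.minAreaRect(w))
    e=cv2.erode(y,np.ones((3,3)))>0; q=P[e&(P[...,2]>28)]; print(" depth",np.median(q[:,2]),cv2.minAreaRect(q[:,:2].astype(np.float32)),len(q))
    b=m&(e)&(abs(hsv[...,0]-8)<6)&(hsv[...,1]>150)
    nn,lab,st,ce=cv2.connectedComponentsWithStats(b.astype(np.uint8))
    for i in range(1,nn):
        if st[i,4]>6: print(" band",ce[i].round(1),st[i,4],onplane(c,*ce[i],36).round(1))
# toe board inner-face, saddles along rest axis
a=np.radians(-30);ax=np.array([np.cos(a),np.sin(a)]);ay=np.array([-ax[1],ax[0]])
for n,c in(("top",t),("side",s)):
    P=cloud(c); q=P.reshape(-1,3); d=q[:,:2]-[551,-129]; X=d@ax;Y=d@ay
    for z0,z1,l,h in((95,115,80,110),(60,76,-30,30),(74,88,-80,-45),(74,88,45,75),(64,73,-70,-50),(64,73,50,70)):
        g=(q[:,2]>z0)&(q[:,2]<z1)&(X>l)&(X<h)&(abs(Y)<40); print(n,(z0,z1,l,h),g.sum(),"X",np.percentile(X[g],[3,50,97]).round(1),"Y",np.percentile(Y[g],[3,50,97]).round(1),"z",np.median(q[g,2]).round(1))
E
```

```text
top [ 26  96 225] [ 15 122 152]
 px ((156.76837158203125, 215.35549926757812), (69.35403442382812, 14.697093963623047), 61.69924545288086)
 world z36 ((517.121337890625, 220.04148864746094), (168.71629333496094, 34.87635803222656), 31.022432327270508)
 depth 35.706057053398695 ((485.4090881347656, 154.33123779296875), (293.283447265625, 110.90120697021484), 64.72935485839844) 788
 band [143.9 191.4] 16 [573.5 253.9  36. ]
 band [169.7 239.2] 18 [460.5 185.7  36. ]
side [ 21  98 251] [ 13 125 169]
 px ((264.5, 282.0), (64.0, 129.0), 90.0)
 world z36 ((518.4046630859375, 225.44534301757812), (215.535888671875, 143.95901489257812), 8.490469932556152)
 depth 37.27940594276296 ((518.038818359375, 451.9713439941406), (574.5825805664062, 160.2198486328125), 89.96450805664062) 2148
 band [228.4 304.3] 7 [561.1 285.5  36. ]
top (95, 115, 80, 110) 118 X [ 96.5  99.  103.9] Y [-27.4  -0.1  25.7] z 109.0
top (60, 76, -30, 30) 193 X [-28.5  -0.2  28. ] Y [-9.3 -0.7  7.8] z 64.1
top (74, 88, -80, -45) 37 X [-67.6 -60.  -50.8] Y [-29.1 -24.7  28.2] z 81.7
top (74, 88, 45, 75) 40 X [51.4 59.9 69.1] Y [-29.5 -24.6  27.9] z 82.0
top (64, 73, -70, -50) 160 X [-68.1 -59.5 -51. ] Y [-23.6  -0.9  21.6] z 68.2
top (64, 73, 50, 70) 160 X [51.6 60.8 69.2] Y [-23.6  -1.5  21.1] z 68.0
side (95, 115, 80, 110) 164 X [ 94.2  96.5 102.3] Y [-28.2   3.7  28.9] z 105.7
side (60, 76, -30, 30) 154 X [-28.   -0.9  26.7] Y [-8.6  3.2  9.5] z 65.6
side (74, 88, -80, -45) 97 X [-69.8 -60.4 -51.1] Y [-28.8  23.5  29.3] z 80.0
side (74, 88, 45, 75) 72 X [50.1 58.4 67.8] Y [-30.  -23.1  29. ] z 81.0
side (64, 73, -70, -50) 138 X [-69.5 -64.  -51.1] Y [-27.2  -1.7  29.2] z 69.7
side (64, 73, 50, 70) 121 X [50.3 56.  68. ] Y [-28.3  -1.7  29.1] z 69.8
```

Request:
{"fn": "servo_tool", "kwargs": {"motion": [[[0.306,0.735,-0.06,0,0,0,0],[0.306,0.735,-0.06,0,0,0,0],[0.306,0.735,-0.06,0,0,0,0],[0.306,0.735,-0.06,0,0,0,0],[0.306,0.735,-0.06,0,0,0,0],[0.306,0.735,-0.06,0,0,0,0],[0.306,0.735,-0.06,0,0,0,0],[0.306,0.735,-0.06,0,0,0,0],[0.306,0.735,-0.06,0,0,0,0]]], "newtons": 55}}

```text
clock: 1.0
eef_pos: [366.1, -135.5, 175.0]
eef_rot: [-3.141, 0.0, 0.402]
wrist_force: [0.5, -0.6, 0.2]
finger_gap: 94.0
finger_force: 0.0
```

Request:
{"fn": "servo_tool", "kwargs": {"motion": [[[0.304,0.72,0,0,0,0.046,0],[0.304,0.72,0,0,0,0.046,0],[0.304,0.72,0,0,0,0.046,0],[0.304,0.72,0,0,0,0.046,0],[0.304,0.72,0,0,0,0.046,0],[0.304,0.72,0,0,0,0.046,0],[0.304,0.72,0,0,0,0.046,0],[0.304,0.72,0,0,0,0.046,0],[0.304,0.72,0,0,0,0.046,0],[0.304,0.72,0,0,0,0.046,0]]]}}

```text
clock: 2.0
eef_pos: [517.0, 219.7, 174.6]
eef_rot: [-3.141, 0.001, 0.541]
wrist_force: [0.1, -0.5, -0.6]
finger_gap: 94.1
finger_force: 0.0
```

```bash
python3 - <<'E'
from h import *
c=cam("wrist"); save(c,"w1.png"); s=manip.read_state(); print(s["clock"],s["eef_pos"],s["eef_rot"],s["joints"].round(2),s["wrist_force"],s["moment"])
hsv=cv2.cvtColor(c["frame"],cv2.COLOR_RGB2HSV).astype(int)
P=cloud(c); m=(P[...,2]>26)&(P[...,2]<46)&(np.hypot(P[...,0]-517,P[...,1]-220)<115); 
y=cv2.morphologyEx(m.astype(np.uint8),cv2.MORPH_OPEN,np.ones((7,7)))
k=max(cv2.findContours(y,0,2)[0],key=cv2.contourArea)
w=np.array([onplane(c,u,v,36)[:2] for u,v in k[:,0]],np.float32); print(cv2.minAreaRect(w),np.median(P[y>0][:,2]))
E
```

```text
2.05 [516.90554321 219.03349251 175.02091091] [-3.14155861e+00  1.06242366e-03  5.39929737e-01] [ 0.34  0.35  1.53 -0.    1.27  1.37] [ 0.06188323 -0.78592917 -0.10891754] [ 0.00199715 -0.04089903  0.01693248]
((519.8526000976562, 220.41664123535156), (167.30458068847656, 35.90686798095703), 31.07103729248047) 36.76360636549603
```

View pics/w1.png

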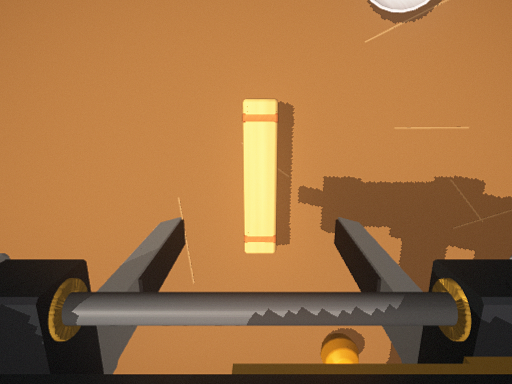

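The wrist view shows the stick centred at (260,176), with its bands at rows 118 and 240, parallel to the fingers' approach. The stick centre measures (518.5, 220.3), with its top at 36 mm, and the two cameras agree.

Request:
{"fn": "servo_tool", "kwargs": {"motion": [[[0.003,0,-0.1,0,0,0,0],[0.003,0,-0.2,0,0,0,0],[0.003,0,-0.27,0,0,0,0],[0.003,0,-0.31,0,0,0,0],[0.003,0,-0.337,0,0,0,0],[0.003,0,-0.337,0,0,0,0.3],[0.003,0,-0.337,0,0,0,1],[0.003,0,-0.337,0,0,0,1],[0.003,0,-0.337,0,0,0,1],[0.003,0,-0.337,0,0,0,1]]], "newtons": 55}}

```text
clock: 3.05
eef_pos: [518.9, 220.2, 7.7]
eef_rot: [3.141, -0.001, 0.54]
wrist_force: [0.4, 0.0, -0.4]
finger_gap: 57.6
finger_force: 0.0
```

Request:
{"fn": "servo_tool", "kwargs": {"motion": [[[0,0,0,0,0,0,1],[0,0,0,0,0,0,1],[0,0,0,0,0,0,1]]]}}

```text
clock: 3.35
eef_pos: [518.6, 220.0, 7.0]
eef_rot: [3.142, -0.0, 0.54]
wrist_force: [-0.7, 0.1, 0.3]
finger_gap: 35.7
finger_force: 55.0
```

```bash
python3 - <<'E'
from h import *
s=manip.read_state(); print({k:np.round(v,3) for k,v in s.items()})
E
```

```text
{'clock': np.float64(3.35), 'joints': array([0.336, 0.569, 1.645, 0.   , 0.928, 1.367]), 'qd': array([-0.   ,  0.001, -0.   ,  0.002,  0.001,  0.001]), 'effort': array([-1.8000e-01, -5.9969e+01, -2.7724e+01,  3.5000e-02, -1.6900e-01,
       -2.4000e-02]), 'eef_pos': array([518.563, 220.04 ,   7.002]), 'eef_rot': array([ 3.142, -0.   ,  0.54 ]), 'wrist_force': array([-0.695,  0.112,  0.268]), 'moment': array([-0.019,  0.115,  0.007]), 'finger_force': np.float64(55.0), 'finger_gap': np.float64(35.739)}
```

Request:
{"fn": "servo_tool", "kwargs": {"motion": [[[0,0,0.04,0,0,0,1],[0,0,0.1,0,0,0,1],[0,0,0.18,0,0,0,1],[0,0,0.26,0,0,0,1],[0,0,0.3,0,0,0,1],[0,0,0.3,0,0,0,1],[0,0,0.3,0,0,0,1],[0,0,0.3,0,0,0,1]]]}}

```text
clock: 4.15
eef_pos: [517.7, 219.7, 154.7]
eef_rot: [-3.141, 0.003, 0.54]
wrist_force: [-0.1, -0.4, -4.8]
finger_gap: 35.8
finger_force: 55.0
```

```bash
python3 - <<'E'
from h import *
M=[]
for i in range(6):
    c=cam("side"); s=manip.read_state(); M.append(np.r_[s["moment"],s["wrist_force"]])
M=np.array(M); print(M.round(3)); m=M.mean(0)
a=0.541; ax=np.array([np.cos(a),np.sin(a)]); ay=np.array([-ax[1],ax[0]])
print("about stick y:",m[:2]@ay,"about x",m[:2]@ax,"Fz",m[5],s["eef_pos"],s["eef_rot"],s["finger_gap"],s["clock"])
save(c,"lift.png")
c=cam("wrist"); save(c,"lw.png"); np.savez("/tmp/lw.npz",**c)
E
```

```text
[[-1.120e-01  1.150e-01  3.200e-02 -5.800e-02  4.610e-01 -5.503e+00]
 [-2.800e-02  8.000e-02  2.000e-03  2.370e-01 -5.460e-01 -5.192e+00]
 [-1.150e-01  1.410e-01  9.000e-03  6.660e-01 -7.290e-01 -3.668e+00]
 [-1.200e-01  1.150e-01  1.600e-02  1.640e-01  4.300e-02 -5.018e+00]
 [-1.200e-01  1.440e-01  4.600e-02  7.240e-01  2.220e-01 -5.883e+00]
 [-1.270e-01  1.590e-01  4.300e-02 -3.710e-01  5.930e-01 -4.519e+00]]
about stick y: 0.1610490712992706 about x -0.024076590953747024 Fz -4.963878011319947 [518.4081675  219.97914165 156.40942859] [-3.14138862e+00  8.26347350e-04  5.40299575e-01] 35.544322391721586 4.45
```

View pics/lift.png

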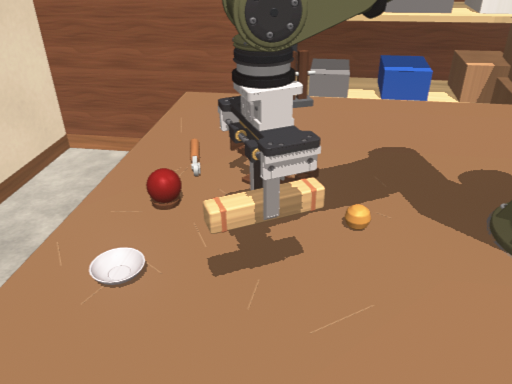

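The side view shows the stick held at its middle (265,204), clear of the table, with its ends at (212,213) and (322,190). The +0.16 N m about the stick's y axis means the heavy end is +x, at the 31° end. Next I'll check for sag in the grip.

```bash
python3 - <<'E'
from h import *
d=np.load("/tmp/lw.npz"); c={k:d[k] for k in d}; P=cloud(c)
a=0.541; ax=np.array([np.cos(a),np.sin(a)]); ay=np.array([-ax[1],ax[0]])
def sl(P,cy):
    q=P.reshape(-1,3); D=q[:,:2]-[518.5,220.2]; X=D@ax;Y=D@ay
    for lo in range(-90,90,15):
        g=(X>lo)&(X<lo+15)&(abs(Y)<cy)&(q[:,2]>140)&(q[:,2]<215)
        if g.sum()>10: print(lo+7,g.sum(),np.median(q[g,2]).round(1),X[g].max().round(1),X[g].min().round(1))
sl(P,14); print("side"); c=cam("side"); sl(cloud(c),14)
E
```

```text
-68 702 186.6 -60.0 -71.1
-53 1076 186.4 -45.0 -60.0
-38 46 186.6 -44.0 -45.0
-23 669 186.4 -15.0 -23.8
-8 1276 186.3 -0.0 -15.0
7 1396 186.3 15.0 0.0
22 1482 186.3 30.0 15.0
37 1596 186.3 45.0 30.0
52 1731 186.3 60.0 45.0
67 1832 186.4 74.6 60.0
82 1240 186.0 84.3 75.0
side
-83 58 187.3 -75.1 -84.1
-68 106 187.5 -60.1 -74.9
-53 104 187.3 -45.1 -59.7
-38 103 187.3 -30.2 -44.9
-23 52 187.3 -18.5 -30.0
7 92 187.3 14.9 0.3
22 119 187.2 30.0 15.1
37 122 187.1 45.0 30.2
52 120 187.1 60.0 45.0
67 128 187.3 74.9 60.1
82 178 183.2 84.5 75.0
```

The stick is level in the grip and centred to within about 0.5 mm. Its bottom sits 6 mm below the TCP. I'll carry it over the rest and turn it by -61°.

Request:
{"fn": "servo_tool", "kwargs": {"motion": [[[0.0646,-0.6996,0.02,0,0,-0.339,1],[0.0646,-0.6996,0.02,0,0,-0.339,1],[0.0646,-0.6996,0.02,0,0,-0.339,1],[0.0646,-0.6996,0.02,0,0,-0.339,1],[0.0646,-0.6996,0.02,0,0,-0.339,1],[0.0646,-0.6996,0.02,0,0,-0.339,1],[0.0646,-0.6996,0.02,0,0,-0.339,1],[0.0646,-0.6996,0.02,0,0,-0.339,1],[0.0646,-0.6996,0.02,0,0,-0.339,1],[0.0646,-0.6996,0.02,0,0,-0.339,1]]]}}

```text
clock: 5.55
eef_pos: [550.8, -129.0, 166.8]
eef_rot: [-3.141, 0.0, -0.523]
wrist_force: [-0.6, 0.2, -4.9]
finger_gap: 35.7
finger_force: 55.0
```

Request:
{"fn": "servo_tool", "kwargs": {"motion": [[[0,0,0,0.0127,0.0221,0,1],[0,0,0,0.0127,0.0221,0,1],[0,0,0,0.0127,0.0221,0,1],[0,0,0,0.0127,0.0221,0,1]]]}}

```text
clock: 5.95
eef_pos: [550.8, -129.1, 166.9]
eef_rot: [3.141, 0.079, -0.524]
wrist_force: [-0.8, 0.0, -4.9]
finger_gap: 36.0
finger_force: 55.0
```

```bash
python3 - <<'E'
from h import *
from scipy.spatial.transform import Rotation as Ro
c=cam("wrist"); save(c,"w2.png"); s=manip.read_state(); print(s["clock"],s["eef_pos"],s["eef_rot"],s["joints"].round(2),s["wrist_force"],s["moment"])
a=np.radians(-30);ax=np.array([np.cos(a),np.sin(a)]);ay=np.array([-ax[1],ax[0]])
R=Ro.from_euler("xyz",s["eef_rot"]).as_matrix(); print("tool x",R[:,0])
for n in("wrist","side","top"):
    if n!="wrist": c=cam(n)
    q=cloud(c).reshape(-1,3); D=q[:,:2]-[550.7,-129.6]; X=D@ax;Y=D@ay
    g=(q[:,2]>95)&(q[:,2]<113)&(X>80)&(X<115)&(abs(Y)<40)
    if g.sum(): print(n,"toe",g.sum(),"X",np.percentile(X[g],[3,50,97]).round(1),"Y",np.percentile(Y[g],[3,50,97]).round(1),np.polyfit(Y[g],X[g],1))
    g=(q[:,2]>140)&(q[:,2]<210)&(abs(X)<100)&(abs(Y)<19)
    if g.sum(): print("stick",g.sum(),"X",np.percentile(X[g],[1,99]).round(1),"Y",np.percentile(Y[g],[2,98]).round(1))
    g=(q[:,2]>74)&(q[:,2]<86)&(X>45)&(X<75)&(abs(Y)<40)
    if g.sum(): print("wall+",g.sum(),np.percentile(X[g],[3,97]),np.percentile(Y[g],[3,97]),)
E
```

```text
6.0 [ 550.75480711 -129.22900926  167.01433619] [ 3.14136998  0.07886663 -0.52375685] [-0.3   0.41  1.46  0.02  1.34  1.79] [ 0.62417422  0.03548361 -5.39363445] [ 0.13757123  0.03636573 -0.02094946]
tool x [ 0.86325468 -0.49858229 -0.0787849 ]
wrist toe 1057 X [ 96.9 100.7 104.6] Y [-26.9  -0.4  26.6] [-1.63618454e-03  1.00672384e+02]
stick 16627 X [-66.4  85. ] Y [-16.4  18.2]
wall+ 10 [59.86117088 66.58195591] [-28.83050175 -28.61104333]
side toe 160 X [ 94.5  96.7 102.5] Y [-26.5   3.4  28.1] [2.58235005e-02 9.71326392e+01]
stick 1107 X [-86.3  80.3] Y [-17.   18.9]
wall+ 75 [50.97934818 68.65342531] [-30.57578159  29.37214531]
stick 13 X [-11.6   2. ] Y [-7.4  5.3]
```

View pics/w2.png

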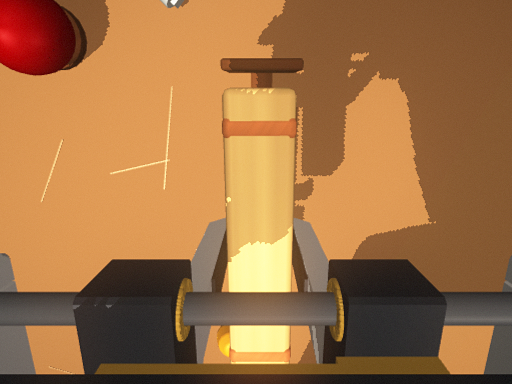

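The wrist view shows the stick (columns 224–296) centred under the toe board (221–303, row 65) and parallel to the rest. I'll check the moment again, averaged.

```bash
python3 - <<'E'
from h import *
M=[]
for i in range(8):
    manip.camera("top"); M.append(manip.read_state()["moment"])
m=np.mean(M,0); print(m,np.std(M,0)); a=np.radians(-30); print("ay",-m[0]*np.sin(a)+m[1]*np.cos(a),"ax",m[0]*np.cos(a)+m[1]*np.sin(a))
E
```

```text
[ 0.10680175  0.06246076 -0.00207899] [0.02743496 0.03289989 0.01374202]
ay 0.10749348512632093 ax 0.06126264817251975
```

The sign holds: the heavy end faces the toe board. I'll lower the stick with the toe end slightly down so that the toe saddle takes contact first.

Request:
{"fn": "servo_tool", "kwargs": {"motion": [[[0.0033,-0.002,-0.06,0,0,0,1],[0.0033,-0.002,-0.11,0,0,0,1],[0.0033,-0.002,-0.14,0,0,0,1],[0.0033,-0.002,-0.155,0,0,0,1],[0.0033,-0.002,-0.165,0,0,0,1],[0.0033,-0.002,-0.17,0,0,0,1],[0.0033,-0.002,-0.17,0,0,0,1]]]}}

```text
clock: 7.2
eef_pos: [552.8, -130.8, 82.4]
eef_rot: [3.142, 0.079, -0.525]
wrist_force: [0.4, 0.8, -4.9]
finger_gap: 35.8
finger_force: 55.0
```

Request:
{"fn": "servo_tool", "kwargs": {"motion": [[[0,0,-0.003,0,0,0,1],[0,0,-0.006,0,0,0,1],[0,0,-0.008,0,0,0,1],[0,0,-0.01,0,0,0,1],[0,0,-0.01,0,0,0,1]]]}}

```text
clock: 7.7
eef_pos: [552.4, -130.8, 76.8]
eef_rot: [3.141, 0.08, -0.525]
wrist_force: [0.6, 0.5, -3.7]
finger_gap: 35.9
finger_force: 55.0
```

```bash
python3 - <<'E'
from h import *
c=cam("side"); cv2.imwrite("pics/s2.png",cv2.resize(cv2.cvtColor(c["frame"],cv2.COLOR_RGB2BGR)[90:220,190:350],None,fx=4,fy=4))
s=manip.read_state(); print(s["clock"],s["eef_pos"],s["eef_rot"],s["wrist_force"],s["moment"])
E
```

```text
7.75 [ 552.4094653  -130.7395355    76.86901732] [ 3.14127939  0.08035368 -0.52470187] [ 0.2883063   0.47153076 -4.40544984] [ 0.03985794  0.02173205 -0.06734968]
```

View pics/s2.png

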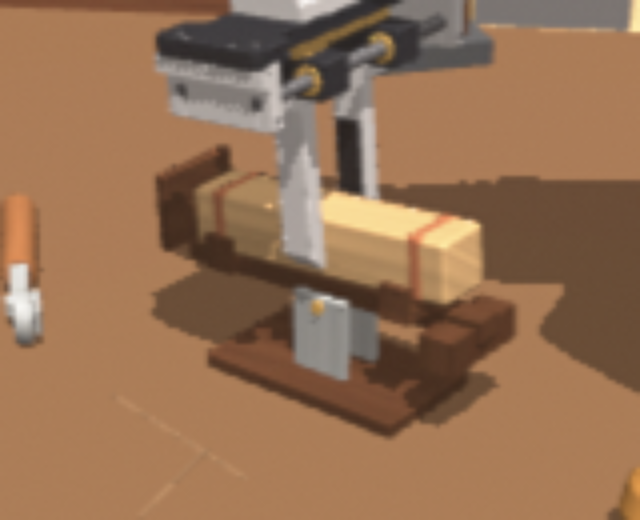

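The side crop shows the stick inside the saddles at the toe end (200,230), with its end just inside the toe board and the rest starting to dip. I'll now follow the arc to about 0.19 rad and then settle.

Request:
{"fn": "servo_tool", "kwargs": {"motion": [[[0.001,-0.0006,0,0.0044,0.0076,0,1],[0.002,-0.0013,0,0.0088,0.0152,0,1],[0.0033,-0.002,-0.001,0.013,0.0227,0,1],[0.0045,-0.0026,-0.002,0.0175,0.0303,0,1],[0.0045,-0.0026,-0.002,0.0175,0.0303,0,1],[0.0045,-0.0026,-0.002,0.0175,0.0303,0,1]]]}}

```text
clock: 8.35
eef_pos: [554.8, -132.1, 75.8]
eef_rot: [3.141, 0.189, -0.525]
wrist_force: [0.9, 0.7, -4.6]
finger_gap: 35.5
finger_force: 55.0
```

Request:
{"fn": "servo_tool", "kwargs": {"motion": [[[0,0,-0.001,0,0,0,1],[0,0,-0.002,0,0,0,1],[0,0,-0.002,0,0,0,1]]]}}

```text
clock: 8.65
eef_pos: [554.7, -132.0, 75.0]
eef_rot: [3.141, 0.19, -0.525]
wrist_force: [0.9, -0.3, -4.2]
finger_gap: 35.6
finger_force: 55.0
```

Request:
{"fn": "servo_tool", "kwargs": {"motion": [[[0,0,-0.001,0,0,0,1],[0,0,-0.002,0,0,0,1],[0,0,-0.002,0,0,0,1]]]}}

```text
clock: 8.95
eef_pos: [554.8, -132.1, 74.6]
eef_rot: [3.141, 0.19, -0.525]
wrist_force: [-2.9, -0.4, 5.1]
finger_gap: 35.5
finger_force: 55.0
```

The rest now carries the stick, with the force at +5 N. I'll release and retreat.

Request:
{"fn": "servo_tool", "kwargs": {"motion": [[[0,0,0,0,0,0,0.5],[0,0,0,0,0,0,0.3],[0,0,0,0,0,0,0.1],[0,0,0,0,0,0,0],[0,0,0,0,0,0,0],[0,0,0,0,0,0,0],[0,0,0,0,0,0,0]]]}}

```text
clock: 9.65
eef_pos: [554.7, -132.1, 73.9]
eef_rot: [3.141, 0.19, -0.525]
wrist_force: [0.3, -0.7, -0.7]
finger_gap: 88.0
finger_force: 0.0
```

```bash
python3 - <<'E'
from h import *
c=cam("side"); cv2.imwrite("pics/s3.png",cv2.resize(cv2.cvtColor(c["frame"],cv2.COLOR_RGB2BGR)[90:220,190:350],None,fx=4,fy=4))
s=manip.read_state(); print(s["clock"],s["eef_pos"],s["eef_rot"],s["wrist_force"],s["finger_gap"])
E
```

```text
9.7 [ 554.75866438 -132.06359668   73.94239488] [ 3.141256    0.18997543 -0.52470291] [ 0.44698714 -0.03962588 -0.60760457] 91.5210524678196
```

View pics/s3.png

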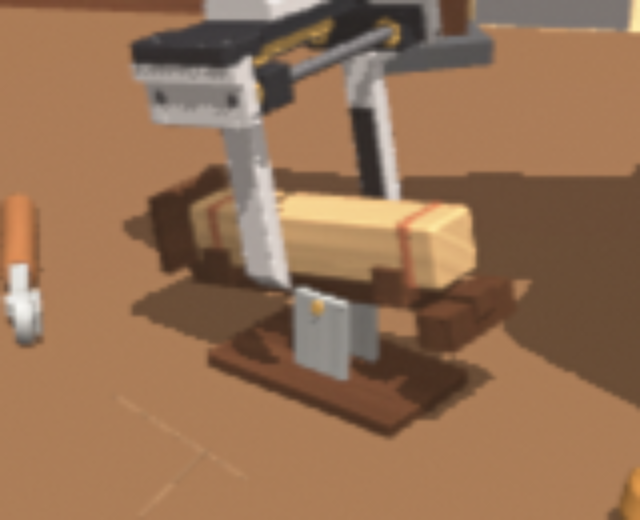

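The side crop shows the stick seated in both saddles and the rest dipped towards the toe board (175,230), with the fingers open and clear on both sides. I'll retreat straight up.

Request:
{"fn": "servo_tool", "kwargs": {"motion": [[[0,0,0.03,0,0,0,0],[0,0,0.09,0,0,0,0],[0,0,0.18,0,0,0,0],[0,0,0.27,0,0,0,0],[-0.1,0,0.34,0,0,0,0],[-0.2,0,0.34,0,0,0,0],[-0.3,0,0.34,0,0,0,0],[-0.3,0,0.34,0,0,0,0],[-0.3,0,0.34,0,0,0,0]]]}}

```text
clock: 10.6
eef_pos: [404.3, -132.2, 245.5]
eef_rot: [3.142, 0.187, -0.526]
wrist_force: [1.2, -0.1, 1.3]
finger_gap: 93.8
finger_force: 0.0
```

```bash
python3 - <<'E'
from h import *
c=cam("side"); save(c,"s4.png")
s=manip.read_state(); print(s["clock"],s["eef_pos"],s["wrist_force"])
a=np.radians(-30);ax=np.array([np.cos(a),np.sin(a)]);ay=np.array([-ax[1],ax[0]])
q=cloud(c).reshape(-1,3); D=q[:,:2]-[550.7,-129.6]; X=D@ax;Y=D@ay
g=(abs(Y)<12)&(q[:,2]>88)&(q[:,2]<130)&(abs(X)<80); p=np.polyfit(X[g],q[g,2],1); print(g.sum(),p,"tilt",-np.arctan(p[0]))
E
```

```text
10.65 [ 405.27999531 -132.26143246  245.13284555] [-0.60318613  0.33248501 -0.39785574]
345 [-1.01530235e-01  1.04791698e+02] tilt 0.10118350624117171
```

View pics/s4.png

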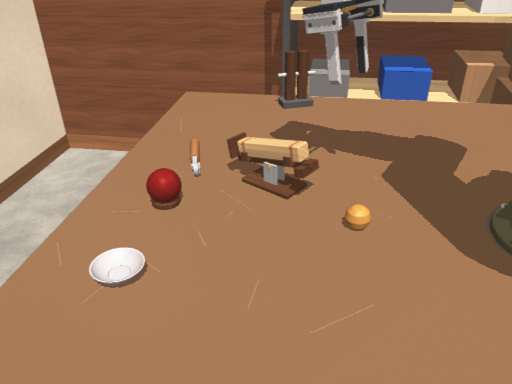

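The side view shows the stick lying in the rest at (273,150), dipped to the toe (238,146), with the bystanders where they were. The tilt fit was clipped by my height limits, so I'll recheck it in bins.

```bash
python3 - <<'E'
from h import *
a=np.radians(-30);ax=np.array([np.cos(a),np.sin(a)]);ay=np.array([-ax[1],ax[0]])
for n in("side","top"):
    q=cloud(cam(n)).reshape(-1,3); D=q[:,:2]-[550.7,-129.6]; X=D@ax;Y=D@ay
    L=[]
    for lo in range(-75,75,15):
        g=(abs(Y)<10)&(X>lo)&(X<lo+15)&(q[:,2]>70)&(q[:,2]<140)
        if g.sum()>5: L.append((lo+7.5,np.median(q[g,2])))
    L=np.array(L); print(n,L.round(1).tolist()); 
    if len(L)>2: print("tilt",-np.arctan(np.polyfit(L[:,0],L[:,1],1)[0]))
E
```

```text
side [[-67.5, 118.6], [-52.5, 117.7], [-37.5, 115.0], [-22.5, 112.0], [-7.5, 108.6], [7.5, 106.1], [22.5, 102.6], [37.5, 99.7], [52.5, 96.9], [67.5, 93.8]]
tilt 0.18988265434091603
top [[-67.5, 118.5], [-52.5, 116.1], [-37.5, 112.8], [-22.5, 109.7], [-7.5, 106.4], [7.5, 103.4], [22.5, 100.9], [37.5, 97.4], [52.5, 95.2], [67.5, 91.8]]
tilt 0.19712998623419423
```

Tilt is about 0.2 rad from both cameras, so the rest is at its toe stop. I'll hand the job in.

```bash
python3 -c "
from cell import manip
print(manip.sign_off())"
```

```text
the job is handed in; nothing more can be done
None
```

The seam stick lies in both saddles with its heavy end towards the toe board; the rest measured about 0.2 rad of dip, at its toe stop, just before I handed in, and no bystander was moved.

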